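# Present the third face of a sample apple

## Robot

A 6-joint arm with a two-finger parallel gripper is mounted at the origin on the work surface. World frame = base frame: x ahead of the robot, y to its left, z up, the work surface at z = 0. Lengths are in m, angles in rad, forces in N, time in s.
With the tool pointing down it reaches from about 0.3 to 0.775 m from the base axis. Payload 14.6 kg.
Tool frame: the origin (TCP) lies midway between the tips of the shut fingers; the grasp point (between the pads) lies 19 mm behind it (ctrl.grip_depth is the distance from the TCP to the grasp point, in m); z points along the fingers, x is the direction in which the jaws open and shut, and the axes are right-handed (so a half turn about z gives the same grasp; the last joint's range is limited). The gripper opens to 94 mm and grips with 3 to 60 N. Pads are 16 mm wide; open, the fingers measure 119 mm over their backs; the gripper's body (75 mm by 177 mm) begins 78 mm behind the grasp point.
Start: joints at [-1.287, 0.3, 1.521, -0, 1.321, -0.067], TCP at [0.189, -0.516, 0.205] pointing down, gripper open.
Joint ranges: [-3.03, 3.03], [-0.79, 2.21], [0.23, 2.52], [-1.04, 4.18], [0, 3.07], [-2.55, 2.55]. Speed limits (rad/s): [2.22, 2.22, 2.57, 3.14, 3.14, 3.14].

## Interface

Orientations are given as [roll, pitch, yaw] about the fixed x, y, z axes, in that order (R = Rz(yaw) Ry(pitch) Rx(roll)).
In Python, from station import ctrl gives the robot as it stands.
- The arm moves only by the tool play_rows, never from a script. Its argument "steps" is a list that holds one entry, the list of rows, each a list of 7 numbers: the shift along the tool's x, y, z in cm, then the turn, a rotation vector about the tool's x, y, z in rad, then the opening, from 0 (shut) to 1 (fully open). In form: [[[x, y, z, ax, ay, az, hand], ...]]. A call has 1 to 20 rows; each row is the pose to reach, as a shift and turn from the pose measured when the call began, along the tool's axes at that moment; what a row does not reach only later rows make up. A row lasts 1/12 s, in which the tool goes at most 41.7 mm and 7.16 degrees, less where a joint would pass 70% of its speed; a pose out of reach is approached as far as the arm can. A call with a gripper value outside its range is refused whole. The fingers move at their own pace and stop on an object; "force" is the grip in N (left out, the last holds). Time passes only in rows, so rows that repeat a pose let the fingers close. It gives the time, the measured TCP pose, the force and the opening at its end, in the units of the state.
- ctrl.get_obs(): the state, without advancing time (a new reading comes with each control period).
- ctrl.camera(name): name is "scene" or "top" or "wrist"; returns a dict with "frame" (400x640x3 uint8, blue, green, red), "fovy" (degrees; the focal length in pixels is half the picture's height over the tangent of half this angle, whatever the lens; pixels are square), "cx", "cy" (the principal point, pixels), "D" ([k1, k2, p1, p2, k3] as OpenCV has them; the pictures are not rectified), "world_to_cam" (4x4, takes a point from world to camera coordinates). Camera axes: x right, y up, looking along -z (the intrinsics and any distortion apply to the point x, -y, -z); pixel columns grow to the right and rows downward; lengths in m; the calibration is good to about 2 mm. A picture is of the moment at which its call begins. There is no depth.
- ctrl.hand_in(): hands the job in, once; it reports no verdict.
The state is a dict: "time_s": time; "qpos": joint angles; "joint_vel": joint speeds; "tau": joint torques, N m; "ee_pos": TCP position; "eef_rot": TCP orientation; "force": force on the tool from outside, world axes, zero at the start; "moment": the same for the moment, N m; "grip_width": finger opening in m.
Only numpy, scipy, OpenCV 4.12 (cv2) and the standard library are available. Lean on these libraries where they do the work, as an engineer would, in place of code of your own. Each camera call takes 0.05 s, during which the arm holds its last target. There are 200 camera calls.

## Task

Take the one bare green apple out of the red carton and set it down upright in the middle of the white dish on the blue inspection stand, without dropping it. Then grip the stand's black indexing knob and turn it clockwise, counting the clicks, to the third stop (the orange mark) and never on to the fourth; the knob is sprung and runs back if let go, so finish while still gripping it there and holding it still. Leave the pink netted apples and the amber jar where they are.

Things in the scene. Friction and masses are not known exactly. Their poses are not given: they have to be found in the camera images.
- sample_apple: the bare green apple with a short stem, 58 mm across at its widest (28 mm above its underside), 52 mm tall (the stem adds 10 mm), flat foot 34 mm across, about 110 g; origin at the centre of its underside, z up through the stem
- netted_a: apple in a pink foam net, same shape and size as the green one; bystander; origin at the centre of its underside
- netted_b: apple in a pink foam net, same shape and size as the green one; bystander; origin at the centre of its underside
- netted_c: apple in a pink foam net, same shape and size as the green one; bystander; origin at the centre of its underside
- jar: closed amber jar, 60 mm across, 75 mm tall, standing loose beyond the carton and the stand; bystander; origin at the centre of its underside
- carton: fixed shallow open red carton, 250 x 250 x 35 mm outside, walls and floor 5 mm thick; the four apples stand in it in two rows of two, about 100 mm apart along its x and y axes; origin at the centre of its underside
- stand: fixed blue housing 160 mm (its x) x 320 mm (its y) x 40 mm high, origin at the centre of its underside; the knob's axis is vertical at y = -85 mm, the dish's at y = +85 mm of its frame; five marks on the dark disc round the knob show the start and stops 1 to 4, the third in orange, the others white
- dish_seat (a point): centre of the inner floor of the white dish, 66 mm above the table; the floor is 54 mm across inside a rim 64 mm across and 5 mm higher than the floor; the dish is geared to the knob and turns with it by the same angle
- knob_bar: upright black grip bar of the indexing knob, 56 mm long (its x, the end with the white line is +x and points at the marks), 16 mm thick (its y), 40 mm high; origin on the knob's axis at the foot of the bar, 52 mm above the table, on a round black flange 62 mm across whose top is level with the origin; z up
- index_knob (a joint): angle of the knob, rad, 0 at the start, growing clockwise seen from above; stops (clicks) at 0.4, 0.8, 1.2 and 1.6, end of travel 1.66. A spring pulls it back to 0 with 0.05 N m at the start and 0.09 N m at the third stop; the clicks add a ripple of about 0.05 N m (it varies) to this, resisting before each stop and easing into it, too weak to hold the knob unaided
Not all that is in view belongs to the job. Of the things shaped like the sample_apple, the green one is meant.

How it is judged:
By the outcome, as a careful person would: the job done as asked, in the order asked, and still so for the second after the job is handed in, while the arm keeps its last pose, push and grip.
It also fails if it takes over 54 s, if anything falls off the work surface, if the arm or the gripper's body presses on something with over 40 N, if the wrist force passes 120 N, or if a joint passes its speed limit or range.

## Working session

There is one attempt and no reset: what is moved stays moved. The work goes in short steps, Python scripts to look and compute and a tool call to move; the robot and the scene stay as the last step left them, time stands still between calls to the robot, and variables do not carry over. Pictures are saved under pics/ and viewed, about 8 in all and at most 12, crops included, and the job is handed in when it is done.

Besides the shell and the picture viewer there is one more tool, called after "Request:" in YAML: its name, and indented under it one key for each argument. play_rows: Moves the arm, as the interface text tells. Its arguments: {"type":"object","properties":{"steps":{"type":"array"},"force":{"type":"number"}},"required":["steps"]}

```bash
ls; mkdir -p pics
cat > h.py <<'E'
import numpy as np, cv2, json
from station import ctrl
from scipy.spatial.transform import Rotation as R
def cam(n,save=None):
    c=ctrl.camera(n)
    if save: cv2.imwrite('pics/'+save,c['frame'])
    return c
def K(c):
    f=200/np.tan(np.radians(c['fovy'])/2)
    return np.array([[f,0,c['cx']],[0,f,c['cy']],[0,0,1.]])
def ray(c,uv):
    p=cv2.undistortPoints(np.array([[uv]],float),K(c),np.array(c['D'],float))[0,0]
    T=np.array(c['world_to_cam']);d=T[:3,:3].T@np.array([p[0],-p[1],-1.]);o=-T[:3,:3].T@T[:3,3]
    return o,d
def onz(c,uv,z):
    o,d=ray(c,uv);return o+d*(z-o[2])/d[2]
def proj(c,P):
    T=np.array(c['world_to_cam']);q=T[:3,:3]@np.asarray(P,float)+T[:3,3]
    q=np.array([q[0],-q[1],-q[2]])
    return cv2.projectPoints(q[None],np.zeros(3),np.zeros(3),K(c),np.array(c['D'],float))[0][0,0]
E
python3 - <<'E'
from h import *
a=cam('scene');b=cam('top');cv2.imwrite('pics/s.png',a['frame']);cv2.imwrite('pics/t.png',b['frame'])
for c in(a,b):
  T=np.array(c['world_to_cam']);print(c['fovy'],c['cx'],c['cy'],c['D'],-T[:3,:3].T@T[:3,3],T[:3,:3].round(2).tolist())
o=ctrl.get_obs();print({k:np.round(v,3).tolist() for k,v in o.items()})
E
```

```text
pics
45.79931404674098 326.2624971511622 195.9248203805769 [-0.01798646  0.          0.          0.          0.        ] [ 1.47617511 -0.18999034  0.86022946] [[0.2, 0.98, -0.01], [-0.62, 0.13, 0.77], [0.75, -0.15, 0.64]]
45.26599892933891 320.3455160552723 200.68156848128444 [-0.08834669  0.          0.          0.          0.        ] [ 0.46092529 -0.00761866  1.18928571] [[-0.01, -1.0, 0.01], [1.0, -0.01, 0.09], [-0.09, 0.01, 1.0]]
{'time_s': 0.1, 'qpos': [-1.287, 0.3, 1.522, -0.0, 1.321, -0.067], 'joint_vel': [0.001, -0.001, -0.002, 0.001, -0.001, 0.001], 'tau': [0.0, -53.264, -35.328, 0.071, 0.024, -0.0], 'ee_pos': [0.189, -0.516, 0.205], 'eef_rot': [-3.142, 0.001, -1.22], 'force': [0.256, -0.497, 0.936], 'moment': [0.005, -0.008, -0.014], 'grip_width': 0.094}
```

View pics/t.png

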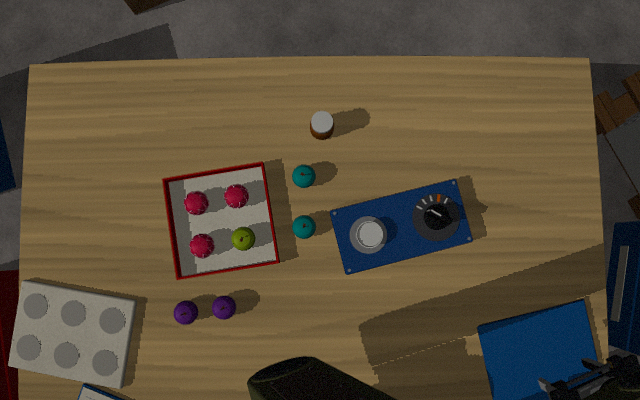

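View pics/s.png

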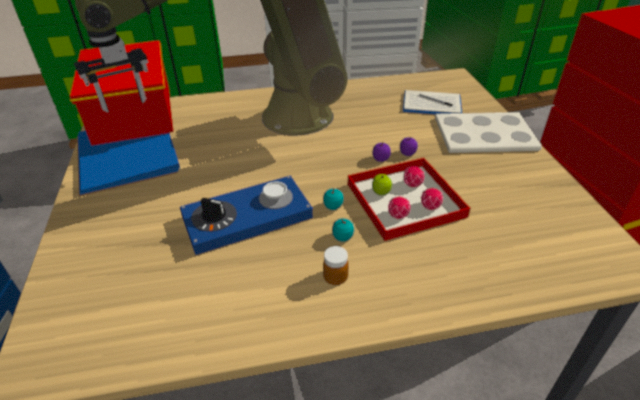

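Run:
```python
from h import *
t=cv2.imread('pics/t.png');s=cv2.imread('pics/s.png')
z=lambda im,x,y,w,h,W,H:cv2.resize(im[y:y+h,x:x+w],(W,H),interpolation=cv2.INTER_CUBIC)
a=z(t,215,210,60,60,400,400);b=z(t,406,180,60,60,400,400)
c=z(s,360,165,60,24,400,160);d=z(s,186,190,60,24,400,160)
cv2.imwrite('pics/c1.png',np.vstack([np.hstack([a,b]),np.hstack([c,d])]))
```

```text
(no output)
```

View pics/c1.png

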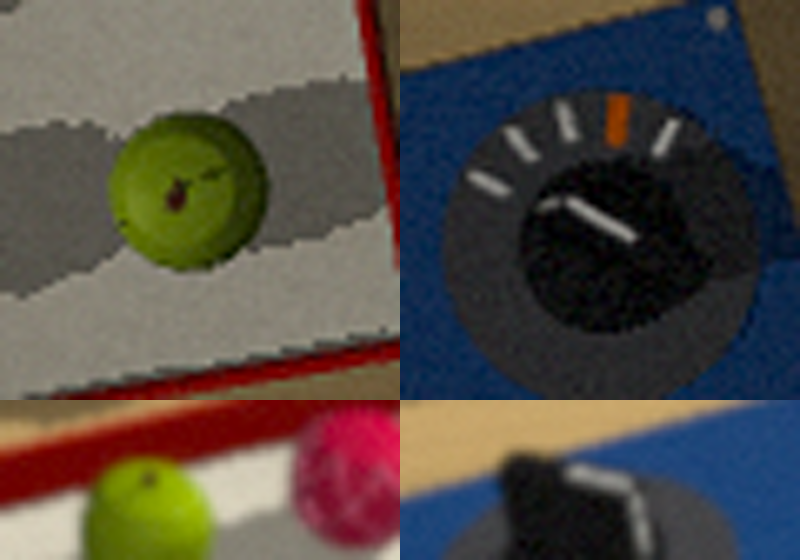

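Candidates in the top view: green (243,239); netted (196,203), (236,196), (202,245); teal (304,176), (303,227); purple (185,312), (224,307). The crop confirms that the green one is a bare apple with a stem, in the carton. The knob's white line points at the first mark, and the orange mark is fourth in the row (start, 1, 2, then orange).

```bash
cat > m.py <<'E'
from h import *
def comps(mask,amin):
    n,l,s,c=cv2.connectedComponentsWithStats(mask.astype(np.uint8));return [(s[i,4],c[i].round(1),s[i,:4].tolist(),l==i) for i in range(1,n) if s[i,4]>=amin]
def hsv(c): return cv2.cvtColor(c['frame'],cv2.COLOR_BGR2HSV)
def tri(c1,u1,c2,u2):
    o1,d1=ray(c1,u1);o2,d2=ray(c2,u2);d1/=np.linalg.norm(d1);d2/=np.linalg.norm(d2)
    A=np.stack([d1,-d2],1);s=np.linalg.lstsq(A,o2-o1,rcond=None)[0];p,q=o1+s[0]*d1,o2+s[1]*d2
    return (p+q)/2,np.linalg.norm(p-q)
E
python3 - <<'E'
from m import *
t=cam('top');s=cam('scene');ht,hs=hsv(t),hsv(s)
g=[]
for c,h,x0,y0,x1,y1 in((t,ht,215,215,275,270),(s,hs,360,165,400,200)):
    m=cv2.inRange(h,(25,110,30),(45,255,255));mm=np.zeros_like(m);mm[y0:y1,x0:x1]=m[y0:y1,x0:x1]
    k=max(comps(mm>0,50),key=lambda k:k[0]);pts=np.argwhere(k[3])[:,::-1].astype(np.float32)
    e=cv2.minEnclosingCircle(pts);print('apple',k[:3],e);g.append(e[0])
print('z.033',onz(t,g[0],.033),onz(s,g[1],.033),'tri',tri(t,g[0],s,g[1]))
# dish top
for c,h,x0,y0,x1,y1 in((t,ht,340,205,400,265),(s,hs,250,175,300,215)):
    m=cv2.inRange(h,(0,0,100),(180,70,255));mm=np.zeros_like(m);mm[y0:y1,x0:x1]=m[y0:y1,x0:x1]
    for k in comps(mm>0,30):
        e=cv2.fitEllipse(max(cv2.findContours(k[3].astype(np.uint8),0,1)[0],key=len));print('dish',k[:3],e,onz(c,e[0],.071))
# stand blue, knob
m=cv2.inRange(ht,(100,120,30),(125,255,255));mm=np.zeros_like(m);mm[170:285,320:485]=m[170:285,320:485]
k=max(comps(mm>0,500),key=lambda k:k[0]);ct=max(cv2.findContours(k[3].astype(np.uint8),0,1)[0],key=cv2.contourArea)
q=cv2.boxPoints(cv2.minAreaRect(ct));P=np.array([onz(t,u,.04) for u in q]);print('stand',q.round(1).tolist(),P.round(4).tolist(),P.mean(0),np.linalg.norm(np.diff(P,axis=0),axis=1))
gray=t['frame'][180:240,406:466]
h=ht[180:240,406:466]
for k in comps((h[...,2]>110)&(h[...,1]<90),4)+comps((h[...,0]<18)&(h[...,1]>150)&(h[...,2]>120),4):
    u=k[1]+[406,180];print('mk',k[0],u,onz(t,u,.043).round(4),onz(t,u,.092).round(4))
E
```

```text
apple (np.int32(427), array([242.7, 238.2]), [231, 227, 24, 24]) ((242.6999969482422, 238.23333740234375), 11.911348342895508)
apple (np.int32(324), array([381.7, 184.1]), [373, 174, 19, 21]) ((381.6914978027344, 184.1170196533203), 10.550003051757812)
z.033 [0.48082379 0.16703867 0.033     ] [0.48024659 0.16531593 0.033     ] tri (array([0.48062017, 0.16611443, 0.03328063]), np.float64(0.0017876645610627364))
dish (np.int32(517), array([369.9, 234. ]), [355, 221, 28, 27]) ((368.9674987792969, 234.2019805908203), (25.99327850341797, 26.700803756713867), 137.62649536132812) [ 0.48553058 -0.13291085  0.071     ]
dish (np.int32(618), array([277.3, 192. ]), [250, 175, 50, 34]) ((276.5466613769531, 190.84413146972656), (28.71626091003418, 43.94457244873047), 82.81062316894531) [ 0.49531207 -0.13108511  0.071     ]
stand [[328.79998779296875, 210.8000030517578], [455.79998779296875, 177.39999389648438], [472.6000061035156, 241.1999969482422], [345.6000061035156, 274.6000061035156]] [[0.5437, -0.0411, 0.04], [0.6211, -0.3527, 0.04], [0.4652, -0.3878, 0.04], [0.3911, -0.0786, 0.04]] [ 0.50527106 -0.21505381  0.04      ] [0.32106343 0.15980645 0.31792782]
mk 6 [430.3 198.2] [ 0.5707 -0.287   0.043 ] [ 0.566 -0.275  0.092]
mk 6 [423.5 201. ] [ 0.5641 -0.2701  0.043 ] [ 0.5597 -0.2589  0.092 ]
mk 8 [445.5 200. ] [ 0.5658 -0.3241  0.043 ] [ 0.5613 -0.3106  0.092 ]
mk 7 [419. 207.] [ 0.5497 -0.2587  0.043 ] [ 0.5459 -0.2479  0.092 ]
mk 12 [435.4 212.2] [ 0.5366 -0.2982  0.043 ] [ 0.5333 -0.2858  0.092 ]
mk 12 [438.  197.4] [ 0.5724 -0.3059  0.043 ] [ 0.5676 -0.2932  0.092 ]
```

```bash
cat > g.py <<'E'
import sys
from h import *
def go(p,yaw):
    o=ctrl.get_obs();Rc=R.from_euler('xyz',o['eef_rot']);Rt=R.from_euler('xyz',[np.pi,0,yaw])
    d=Rc.inv().apply(np.array(p)-o['ee_pos'])*100;w=(Rc.inv()*Rt).as_rotvec()
    print('shift cm',d.round(2),'turn',w.round(3),'t',o['time_s'],'F',np.round(o['force'],1),'M',np.round(o['moment'],3),'pos',np.round(o['ee_pos'],4),'rpy',np.round(o['eef_rot'],3),'w',round(o['grip_width'],4),'q',np.round(o['qpos'],2))
if __name__=='__main__':
    a=list(map(float,sys.argv[1:]));go(a[:3],a[3])
E
python3 g.py 0.4807 0.1665 0.17 -0.545
```

```text
shift cm [-54.1  -50.86   3.55] turn [-0.     0.001 -0.675] t 0.2 F [ 0.4 -0.5  0.2] M [ 0.01  -0.002 -0.041] pos [ 0.189  -0.5164  0.2051] rpy [-3.142e+00  1.000e-03 -1.220e+00] w 0.094 q [-1.29  0.3   1.52 -0.    1.32 -0.07]
```

Request:
play_rows:
  steps:
    - [[-54.1, -50.9, 3.5, 0, 0, -0.675, 1], [-54.1, -50.9, 3.5, 0, 0, -0.675, 1], [-54.1, -50.9, 3.5, 0, 0, -0.675, 1], [-54.1, -50.9, 3.5, 0, 0, -0.675, 1], [-54.1, -50.9, 3.5, 0, 0, -0.675, 1], [-54.1, -50.9, 3.5, 0, 0, -0.675, 1], [-54.1, -50.9, 3.5, 0, 0, -0.675, 1], [-54.1, -50.9, 3.5, 0, 0, -0.675, 1], [-54.1, -50.9, 3.5, 0, 0, -0.675, 1], [-54.1, -50.9, 3.5, 0, 0, -0.675, 1], [-54.1, -50.9, 3.5, 0, 0, -0.675, 1], [-54.1, -50.9, 3.5, 0, 0, -0.675, 1], [-54.1, -50.9, 3.5, 0, 0, -0.675, 1], [-54.1, -50.9, 3.5, 0, 0, -0.675, 1], [-54.1, -50.9, 3.5, 0, 0, -0.675, 1], [-54.1, -50.9, 3.5, 0, 0, -0.675, 1], [-54.1, -50.9, 3.5, 0, 0, -0.675, 1], [-54.1, -50.9, 3.5, 0, 0, -0.675, 1], [-54.1, -50.9, 3.5, 0, 0, -0.675, 1], [-54.1, -50.9, 3.5, 0, 0, -0.675, 1]]

```text
time_s: 1.87
ee_pos: [0.4808, 0.1677, 0.1698]
eef_rot: [3.141, 0.001, -0.542]
force: [1.2, 0.6, -0.7]
grip_width: 0.094
```

```bash
python3 g.py 0.4807 0.1665 0.17 -0.545
python3 - <<'E'
from m import *
c=cam('wrist','w1.png');h=hsv(c)
m=cv2.inRange(h,(25,110,30),(45,255,255))
for k in comps(m>0,200): 
    e=cv2.minEnclosingCircle(np.argwhere(k[3])[:,::-1].astype(np.float32));print(k[:3],e,onz(c,e[0],.033))
T=np.array(c['world_to_cam']);print(-T[:3,:3].T@T[:3,3])
print(proj(c,[.4807,.1665,.033]))
E
```

```text
shift cm [ 0.05  0.11 -0.02] turn [0.001 0.001 0.003] t 1.8667 F [ 1.2  0.6 -0.7] M [ 0.001  0.001 -0.006] pos [0.4808 0.1677 0.1698] rpy [ 3.141e+00  1.000e-03 -5.420e-01] w 0.094 q [0.26 0.24 1.68 0.   1.22 0.81]
(np.int32(2507), array([321. , 187.8]), [293, 159, 57, 58]) ((320.73931884765625, 187.93589782714844), 28.988222122192383) [0.48133981 0.1668422  0.033     ]
[0.51838289 0.22882145 0.34902794]
[320.36051871 188.55595829]
```

View pics/w1.png

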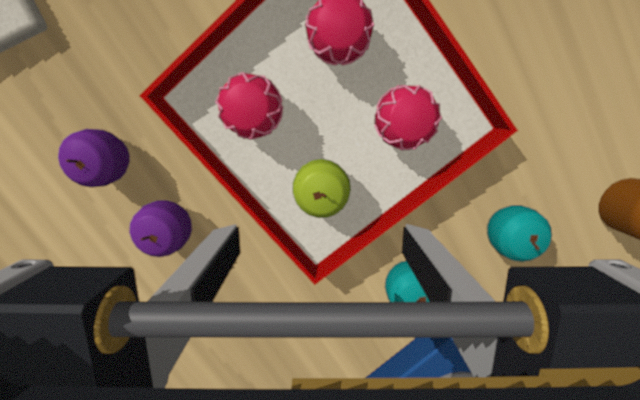

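The wrist view shows the green apple at (321,188), with clear room on the jaw diagonal. All three views agree within 2 mm.

Request:
play_rows:
  steps:
    - [[0.05, 0.09, 3, 0, 0, 0, 1], [0.05, 0.09, 6, 0, 0, 0, 1], [0.05, 0.09, 9, 0, 0, 0, 1], [0.05, 0.09, 12, 0, 0, 0, 1], [0.05, 0.09, 14, 0, 0, 0, 1], [0.05, 0.09, 15, 0, 0, 0, 1], [0.05, 0.09, 15.3, 0, 0, 0, 1], [0.05, 0.09, 15.3, 0, 0, 0, 1], [0.05, 0.09, 15.3, 0, 0, 0, 0], [0.05, 0.09, 15.3, 0, 0, 0, 0], [0.05, 0.09, 15.3, 0, 0, 0, 0], [0.05, 0.09, 15.3, 0, 0, 0, 0], [0.05, 0.09, 15.3, 0, 0, 0, 0], [0.05, 0.09, 15.3, 0, 0, 0, 0], [0.05, 0.09, 15.3, 0, 0, 0, 0], [0.05, 0.09, 15.3, 0, 0, 0, 0]]
  force: 15

```text
time_s: 3.25
ee_pos: [0.4805, 0.1657, 0.0173]
eef_rot: [3.141, 0.001, -0.544]
force: [-1.0, -0.2, 4.9]
grip_width: 0.0571
```

```bash
python3 g.py 0.481 0.1667 0.18 -0.545
```

```text
shift cm [ -0.03  -0.1  -16.27] turn [0.    0.001 0.001] t 3.25 F [-1.  -0.2  4.9] M [-0.006  0.259  0.082] pos [0.4805 0.1657 0.0173] rpy [ 3.141e+00  1.000e-03 -5.440e-01] w 0.0571 q [0.26 0.45 1.8  0.   0.89 0.8 ]
```

Request:
play_rows:
  steps:
    - [[0, 0, -1, 0, 0, 0, 0], [0, 0, -3, 0, 0, 0, 0], [0, 0, -6, 0, 0, 0, 0], [0, 0, -9, 0, 0, 0, 0], [0, 0, -12, 0, 0, 0, 0], [0, 0, -14.5, 0, 0, 0, 0], [0, 0, -16, 0, 0, 0, 0], [0, 0, -16, 0, 0, 0, 0], [0, 0, -16, 0, 0, 0, 0], [0, 0, -16, 0, 0, 0, 0]]
  force: 15

```text
time_s: 4.08
ee_pos: [0.4801, 0.1655, 0.1761]
eef_rot: [3.14, 0.002, -0.544]
force: [0.1, -0.5, -0.9]
grip_width: 0.0565
```

```bash
python3 g.py 0.4853 -0.1328 0.177 -0.545
python3 - <<'E'
from m import *
t=cam('top','t2.png');s=cam('scene','s2.png');w=cam('wrist','w2.png')
h=hsv(w);m=cv2.inRange(h,(25,110,30),(45,255,255))
for k in comps(m>0,200): print(k[:3],cv2.minEnclosingCircle(np.argwhere(k[3])[:,::-1].astype(np.float32)))
z=lambda im,u,r:cv2.resize(im[max(0,int(u[1])-r):int(u[1])+r,max(0,int(u[0])-r):int(u[0])+r],(390,390))
P=[.481,.1667,.19]
cv2.imwrite('pics/c2.png',np.hstack([z(s['frame'],proj(s,P),45),z(w['frame'],proj(w,P),120)]))
E
```

```text
shift cm [15.88 25.26 -0.09] turn [0.002 0.002 0.001] t 4.0833 F [ 0.1 -0.5 -0.9] M [-0.042 -0.029 -0.017] pos [0.4801 0.1655 0.1761] rpy [ 3.14e+00  2.00e-03 -5.44e-01] w 0.0565 q [0.26 0.23 1.67 0.   1.24 0.8 ]
(np.int32(9231), array([320.7, 248.8]), [266, 194, 111, 109]) ((320.4391784667969, 249.8231964111328), 55.92912292480469)
```

View pics/c2.png

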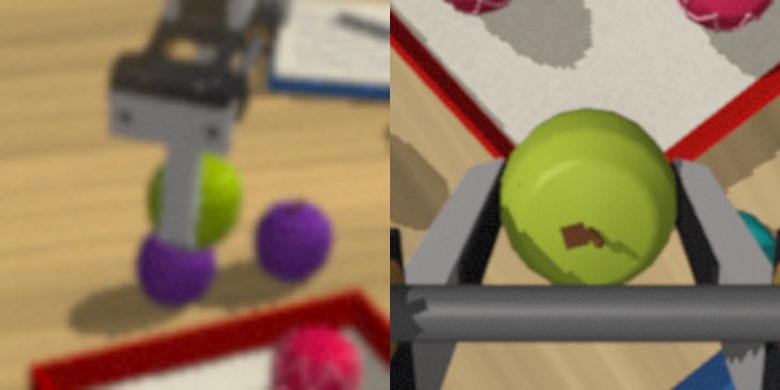

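Run:
```python
from m import *
w=cam('wrist');o=ctrl.get_obs();p=np.array(o['ee_pos'])
c=onz(w,(320.4,249.3),p[2]+.0157);print('apple ctr',c,'tcp',p)
# displayed crop: origin = proj(P)-120, scale 390/240
P=proj(w,[.481,.1667,.19]);o0=np.array([max(0,int(P[0])-120),max(0,int(P[1])-120)])
for u in((575-390,237),(197+0,197)): print('px',o0+np.array(u)*240/390)
for z in (.0397,.0447): print('stem exp',proj(w,[c[0],c[1],p[2]+z]),'real xy if at that z',onz(w,o0+np.array((578-390,236))*240/390,p[2]+z)-c)
```

```text
apple ctr [0.48121623 0.16603044 0.1919605 ] tcp [0.48031825 0.16556956 0.1762605 ]
px [312.84615385 272.84615385]
px [320.23076923 248.23076923]
stem exp [320.33379654 270.25669358] real xy if at that z [-0.00275273  0.00049198  0.024     ]
stem exp [320.31740305 275.4475332 ] real xy if at that z [-0.00132853  0.00265104  0.029     ]
```

Request:
play_rows:
  steps:
    - [[0.5, 0.8, 0, 0, 0, 0, 0], [1.5, 2.4, 0, 0, 0, 0, 0], [3, 4.8, 0, 0, 0, 0, 0], [4.7, 7.5, 0, 0, 0, 0, 0], [6.4, 10.2, 0, 0, 0, 0, 0], [8.1, 13, 0, 0, 0, 0, 0], [9.8, 15.7, 0, 0, 0, 0, 0], [11.5, 18.4, 0, 0, 0, 0, 0], [13, 20.8, 0, 0, 0, 0, 0], [14.3, 22.9, 0, 0, 0, 0, 0], [15.2, 24.3, 0, 0, 0, 0, 0], [15.7, 25.1, 0, 0, 0, 0, 0], [15.8, 25.3, 0, 0, 0, 0, 0], [15.8, 25.3, 0, 0, 0, 0, 0], [15.8, 25.3, 0, 0, 0, 0, 0]]
  force: 15

```text
time_s: 5.53
ee_pos: [0.4845, -0.132, 0.1762]
eef_rot: [3.14, 0.003, -0.543]
force: [0.4, 0.4, -2.2]
grip_width: 0.0565
```

```bash
python3 g.py 0.4845 -0.1332 0.081 -0.545;  python3 - <<'E'
from m import *
w=cam('wrist','w3.png');h=hsv(w);m=cv2.inRange(h,(25,110,30),(45,255,255))
for k in comps(m>0,200): print(k[:3],cv2.minEnclosingCircle(np.argwhere(k[3])[:,::-1].astype(np.float32)))
print(proj(w,[.4852,-.1328,.066]))
E
```

```text
shift cm [0.08 0.09 9.52] turn [0.001 0.003 0.002] t 5.5333 F [ 0.4  0.4 -2.2] M [-0.055 -0.043  0.005] pos [ 0.4845 -0.132   0.1762] rpy [ 3.14e+00  3.00e-03 -5.43e-01] w 0.0565 q [-0.34  0.22  1.69 -0.    1.23  0.21]
(np.int32(9187), array([320.6, 248.6]), [266, 194, 111, 109]) ((320.4587097167969, 249.8287353515625), 55.882938385009766)
[321.01297189 194.20178867]
```

View pics/w3.png

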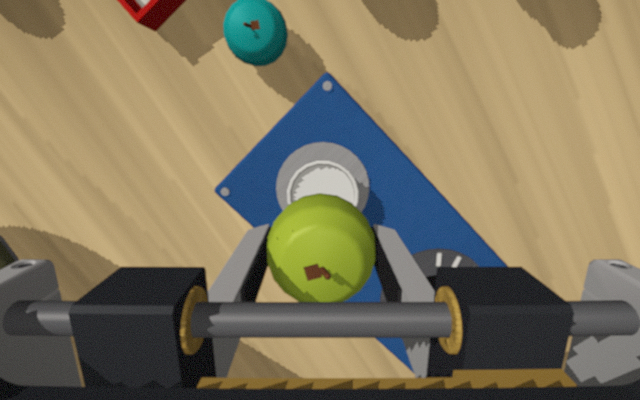

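The wrist view shows the dish rim centred near (322,195), against (321,194) predicted. The apple is upright with its stem at (317,272). Next I lower it.

Request:
play_rows:
  steps:
    - [[0.05, 0.1, 1.5, 0, 0, 0, 0], [0.05, 0.1, 4, 0, 0, 0, 0], [0.05, 0.1, 6.5, 0, 0, 0, 0], [0.05, 0.1, 8, 0, 0, 0, 0], [0.05, 0.1, 9, 0, 0, 0, 0], [0.05, 0.1, 9.3, 0, 0, 0, 0], [0.05, 0.1, 9.4, 0, 0, 0, 0], [0.05, 0.1, 9.4, 0, 0, 0, 0], [0.05, 0.1, 9.4, 0, 0, 0, 0]]

```text
time_s: 6.33
ee_pos: [0.4848, -0.133, 0.0832]
eef_rot: [3.14, 0.001, -0.543]
force: [0.3, -0.3, -1.4]
grip_width: 0.0567
```

```bash
python3 g.py 0.4845 -0.1332 0.078 -0.545
```

```text
shift cm [-0.01  0.03  0.52] turn [0.001 0.001 0.002] t 6.3333 F [ 0.3 -0.3 -1.4] M [-0.049 -0.049  0.053] pos [ 0.4848 -0.133   0.0832] rpy [ 3.14e+00  1.00e-03 -5.43e-01] w 0.0567 q [-0.34  0.34  1.78 -0.    1.03  0.2 ]
```

Request:
play_rows:
  steps:
    - [[0, 0.05, 0.1, 0, 0, 0, 0], [0, 0.05, 0.2, 0, 0, 0, 0], [0, 0.05, 0.3, 0, 0, 0, 0], [0, 0.05, 0.4, 0, 0, 0, 0], [0, 0.05, 0.4, 0, 0, 0, 0], [0, 0.05, 0.4, 0, 0, 0, 0]]

```text
time_s: 6.83
ee_pos: [0.4845, -0.1335, 0.0792]
eef_rot: [3.14, 0.001, -0.543]
force: [0.7, -0.3, -0.8]
grip_width: 0.0569
```

Request:
play_rows:
  steps:
    - [[0, 0, 0.05, 0, 0, 0, 0], [0, 0, 0.1, 0, 0, 0, 0], [0, 0, 0.15, 0, 0, 0, 0], [0, 0, 0.15, 0, 0, 0, 0]]

```text
time_s: 7.17
ee_pos: [0.4846, -0.1335, 0.0782]
eef_rot: [3.141, 0.001, -0.543]
force: [-2.9, 0.5, 6.2]
grip_width: 0.0571
```

Contact at 6 N, so I release and retreat.

Request:
play_rows:
  steps:
    - [[0, 0, -0.05, 0, 0, 0, 0.65], [0, 0, -0.05, 0, 0, 0, 0.75], [0, 0, -0.05, 0, 0, 0, 0.9], [0, 0, -0.05, 0, 0, 0, 1], [0, 0, -0.05, 0, 0, 0, 1], [0, 0, -0.05, 0, 0, 0, 1], [0, 0, -0.05, 0, 0, 0, 1], [0, 0, -1, 0, 0, 0, 1], [0, 0, -3, 0, 0, 0, 1], [0, 0, -6, 0, 0, 0, 1], [0, 0, -8.5, 0, 0, 0, 1], [0, 0, -9.5, 0, 0, 0, 1], [0, 0, -10, 0, 0, 0, 1], [0, 0, -10, 0, 0, 0, 1]]

```text
time_s: 8.33
ee_pos: [0.4848, -0.1335, 0.1787]
eef_rot: [3.141, -0.0, -0.543]
force: [-0.7, -0.2, -0.3]
grip_width: 0.0942
```

```bash
python3 g.py 0.5255 -0.2976 0.177 -0.545
python3 - <<'E'
from m import *
w=cam('wrist','w4.png');s=cam('scene','s4.png')
for c,r in((w,0),(s,0)):
    h=hsv(c);m=cv2.inRange(h,(25,110,30),(45,255,255))
    for k in comps(m>0,150): e=cv2.minEnclosingCircle(np.argwhere(k[3])[:,::-1].astype(np.float32));print(k[:3],e,onz(c,e[0],.094))
u=proj(s,[.485,-.133,.08]).astype(int)
a=cv2.resize(s['frame'][u[1]-45:u[1]+45,u[0]-70:u[0]+20],(400,400))
b=cv2.resize(w['frame'][80:330,200:450],(400,400))
cv2.imwrite('pics/c4.png',np.hstack([a,b]))
E
```

```text
shift cm [11.96 11.95  0.18] turn [ 0.001 -0.     0.002] t 8.3333 F [-0.7 -0.2 -0.3] M [-0.035 -0.038  0.033] pos [ 0.4848 -0.1335  0.1787] rpy [ 3.141 -0.    -0.543] w 0.0942 q [-0.34  0.22  1.69 -0.    1.24  0.2 ]
(np.int32(3612), array([320.3, 200. ]), [287, 166, 68, 69]) ((320.26416015625, 200.16036987304688), 34.71268844604492) [ 0.48585308 -0.13289195  0.094     ]
(np.int32(308), array([46.1,  6.2]), [33, 0, 27, 14]) ((46.0, 5.5), 14.115694046020508) [-1.21112698 -1.10197853  0.094     ]
(np.int32(181), array([112.8,   3.7]), [102, 0, 23, 9]) ((113.0, 3.0), 11.401854515075684) [-1.16595554 -0.76801122  0.094     ]
(np.int32(241), array([568.3,   8. ]), [560, 0, 19, 18]) ((569.0, 8.5), 12.379518508911133) [-0.57767731  1.4239691   0.094     ]
(np.int32(269), array([524.1,  13.2]), [515, 4, 19, 19]) ((523.7571411132812, 13.242856979370117), 12.38456916809082) [-0.56094671  1.17344443  0.094     ]
(np.int32(375), array([184.2,  35.4]), [173, 26, 23, 20]) ((184.0, 35.5), 13.313627243041992) [-0.6251312  -0.39770177  0.094     ]
(np.int32(261), array([122.6,  37.3]), [112, 31, 24, 1
[... 314 characters left out ...]
.90356665  0.094     ]
(np.int32(233), array([515. ,  49.5]), [506, 41, 19, 18]) ((515.0, 49.5), 11.715475082397461) [-0.17599159  0.91720863  0.094     ]
(np.int32(325), array([192.,  74.]), [182, 65, 21, 19]) ((192.0, 74.0), 12.206655502319336) [-0.22653049 -0.35730366  0.094     ]
(np.int32(189), array([547.5,  76.3]), [539, 69, 18, 16]) ((547.5, 76.0), 11.011457443237305) [0.06949194 0.91228344 0.094     ]
(np.int32(202), array([506.6,  82.8]), [499, 75, 17, 17]) ((507.0, 83.0), 10.63024616241455) [0.09027485 0.74046196 0.094     ]
(np.int32(387), array([274.2, 181.5]), [264, 171, 21, 23]) ((274.0687561035156, 181.72500610351562), 11.463313102722168) [ 0.48457268 -0.13460628  0.094     ]
```

View pics/c4.png

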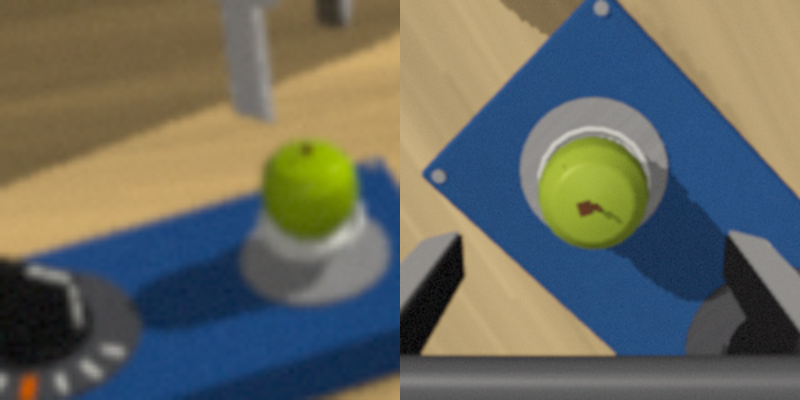

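The apple stands upright and centred in the dish, within about 1 mm. The knob comes next.

Request:
play_rows:
  steps:
    - [[1, 1, 0, 0, 0, 0, 1], [3, 3, 0, 0, 0, 0, 1], [5, 5, 0, 0, 0, 0, 1], [7.5, 7.5, 0, 0, 0, 0, 1], [9.5, 9.5, 0, 0, 0, 0, 1], [11, 11, 0, 0, 0, 0, 1], [11.8, 11.8, 0, 0, 0, 0, 1], [12, 12, 0.2, 0, 0, 0, 1], [12, 12, 0.2, 0, 0, 0, 1], [12, 12, 0.2, 0, 0, 0, 1]]

```text
time_s: 9.27
ee_pos: [0.5248, -0.2972, 0.1744]
eef_rot: [3.14, 0.004, -0.542]
force: [0.6, 0.1, 0.5]
grip_width: 0.0942
```

```bash
python3 g.py 0.5255 -0.2976 0.06 -0.545
python3 - <<'E'
from m import *
w=cam('wrist','w5.png');h=hsv(w);v=h[...,2]
u=proj(w,[.5255,-.2976,.092]);print('bar top exp',u)
x0,y0=int(u[0])-120,int(u[1])-100
m=np.zeros(v.shape,bool);m[y0:y0+200,x0:x0+240]=True
L=[]
for k in comps(m&(v>120)&(h[...,1]<90),8)+comps(m&(h[...,0]<18)&(h[...,1]>150)&(v>100),8):
    if k[0]<1500:
        r=cv2.minAreaRect(np.argwhere(k[3])[:,::-1].astype(np.float32));b=cv2.boxPoints(r)
        a,c=(onz(w,k[1],.043),onz(w,k[1],.092));print(k[0],k[1],r[1],'z43',a.round(4)[:2],'z92',c.round(4)[:2])
cv2.imwrite('pics/c5.png',cv2.resize(w['frame'][y0:y0+200,x0:x0+240],(720,600)))
E
```

```text
shift cm [ 0.12 -0.02 11.43] turn [0.001 0.004 0.003] t 9.2667 F [0.6 0.1 0.5] M [-0.038 -0.088 -0.038] pos [ 0.5248 -0.2972  0.1744] rpy [ 3.14   0.004 -0.542] w 0.0942 q [-0.58  0.45  1.4  -0.    1.3  -0.03]
bar top exp [320.96067641 202.06595257]
26 [425.5 106.8] (15.0, 4.800000190734863) z43 [ 0.6463 -0.2812] z92 [ 0.6331 -0.2741]
15 [437.5 105.3] (4.110960960388184, 5.692099571228027) z43 [ 0.6563 -0.2856] z92 [ 0.6415 -0.2778]
12 [415.8 112.2] (3.152963161468506, 6.790997505187988) z43 [ 0.6365 -0.2809] z92 [ 0.6249 -0.2739]
10 [437.7 112.2] (3.5777084827423096, 3.130495071411133) z43 [ 0.6537 -0.2912] z92 [ 0.6393 -0.2825]
10 [428.2 117.7] (3.605551242828369, 3.3282015323638916) z43 [ 0.644  -0.2911] z92 [ 0.6312 -0.2825]
11 [436.9 123.4] (4.0, 6.0) z43 [ 0.6486 -0.2998] z92 [ 0.6351 -0.2898]
104 [321.6 140.2] (6.0, 17.0) z43 [ 0.5498 -0.2583] z92 [ 0.5518 -0.2548]
112 [341.4 144. ] (6.5384626388549805, 17.07692527770996) z43 [ 0.5638 -0.2709] z92 [ 0.5636 -0.2654]
105 [357.7 155.4] (5.656854152679443, 16.970561981201172) z43 [ 0.5716 -0.288 ] z92 [ 0.5702 -0.2798]
37 [321.7 1
[... 262 characters left out ...]
0) z43 [ 0.5659 -0.3242] z92 [ 0.5654 -0.3103]
12 [213.9 203.2] (3.7947328090667725, 5.0596442222595215) z43 [ 0.4283 -0.2562] z92 [ 0.4495 -0.253 ]
778 [426.9 241.4] (48.0, 34.0) z43 [ 0.5887 -0.3993] z92 [ 0.5846 -0.3735]
1381 [257.9 272.7] (88.15072631835938, 47.807220458984375) z43 [ 0.4237 -0.3403] z92 [ 0.4456 -0.3239]
9 [261.2 244. ] (2.683281421661377, 3.5777084827423096) z43 [ 0.4443 -0.3156] z92 [ 0.463  -0.3031]
9 [274.3 265.7] (2.8284268379211426, 4.949747562408447) z43 [ 0.4426 -0.3424] z92 [ 0.4615 -0.3257]
63 [317.9 278.3] (8.0, 8.0) z43 [ 0.4735 -0.3777] z92 [ 0.4876 -0.3553]
146 [368.  171.8] (7.607674598693848, 19.077707290649414) z43 [ 0.5723 -0.3066] z92 [ 0.5708 -0.2955]
```

View pics/c5.png

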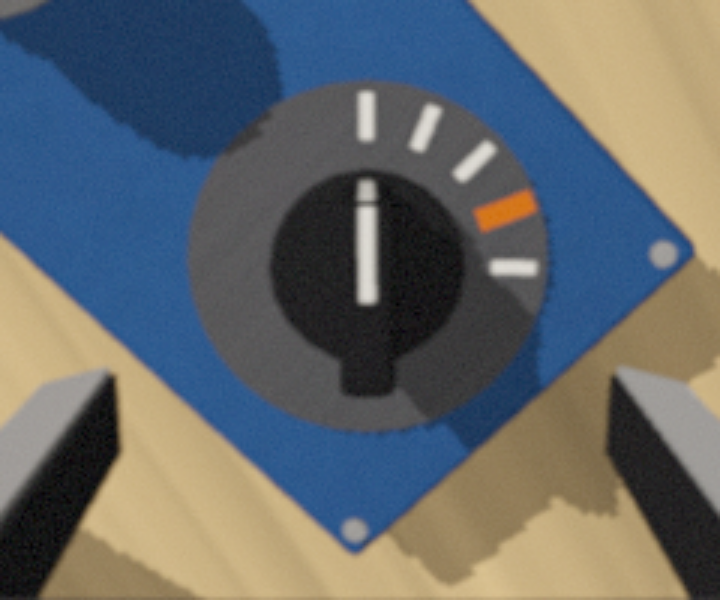

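The wrist view shows the white line vertical at (322,186), pointing at the first mark (322,140). The orange mark is at (368,172), and the bar is aligned with the jaws. Next I descend and grip.

Request:
play_rows:
  steps:
    - [[0.12, 0, 2, 0, 0, 0, 1], [0.12, 0, 5, 0, 0, 0, 1], [0.12, 0, 8, 0, 0, 0, 1], [0.12, 0, 10, 0, 0, 0, 1], [0.12, 0, 11, 0, 0, 0, 1], [0.12, 0, 11.3, 0, 0, 0, 1], [0.12, 0, 11.3, 0, 0, 0, 1], [0.12, 0, 11.3, 0, 0, 0, 0], [0.12, 0, 11.3, 0, 0, 0, 0], [0.12, 0, 11.3, 0, 0, 0, 0], [0.12, 0, 11.3, 0, 0, 0, 0], [0.12, 0, 11.3, 0, 0, 0, 0], [0.12, 0, 11.3, 0, 0, 0, 0], [0.12, 0, 11.3, 0, 0, 0, 0], [0.12, 0, 11.3, 0, 0, 0, 0], [0.12, 0, 11.3, 0, 0, 0, 0], [0.12, 0, 11.3, 0, 0, 0, 0], [0.12, 0, 11.3, 0, 0, 0, 0], [0.12, 0, 11.3, 0, 0, 0, 0], [0.12, 0, 11.3, 0, 0, 0, 0]]
  force: 40

```text
time_s: 10.98
ee_pos: [0.5255, -0.2975, 0.0617]
eef_rot: [3.14, 0.003, -0.542]
force: [-1.8, 0.0, -0.1]
grip_width: 0.0157
```

```bash
python3 g.py 0.5258 -0.298 0.061 -0.545
```

```text
shift cm [0.05 0.03 0.07] turn [0.001 0.003 0.003] t 10.9833 F [-1.8  0.  -0.1] M [0.086 0.082 0.049] pos [ 0.5255 -0.2975  0.0617] rpy [ 3.14e+00  3.00e-03 -5.42e-01] w 0.0157 q [-0.58  0.57  1.49 -0.    1.08 -0.03]
```

Request:
play_rows:
  steps:
    - [[0, 0, 0, 0, 0, 0.05, 0], [0, 0, 0, 0, 0, 0.1, 0], [0, 0, 0, 0, 0, 0.15, 0], [0, 0, 0, 0, 0, 0.2, 0], [0, 0, 0, 0, 0, 0.25, 0], [0, 0, 0, 0, 0, 0.3, 0]]
  force: 50

```text
time_s: 11.48
ee_pos: [0.5257, -0.2977, 0.0618]
eef_rot: [3.139, 0.002, -0.844]
force: [1.6, -1.9, -0.8]
grip_width: 0.0155
```

```bash
python3 g.py 0.5258 -0.298 0.061 -0.942
```

```text
shift cm [0.03 0.01 0.08] turn [0.002 0.002 0.098] t 11.4833 F [ 1.6 -1.9 -0.8] M [-0.309 -0.409 -0.038] pos [ 0.5257 -0.2977  0.0618] rpy [ 3.139e+00  2.000e-03 -8.440e-01] w 0.0155 q [-0.58  0.57  1.49 -0.    1.08  0.27]
```

Request:
play_rows:
  steps:
    - [[0, 0, 0, 0, 0, 0.04, 0], [0, 0, 0, 0, 0, 0.08, 0], [0, 0, 0, 0, 0, 0.11, 0], [0, 0, 0, 0, 0, 0.11, 0]]

```text
time_s: 11.82
ee_pos: [0.5257, -0.2978, 0.0618]
eef_rot: [3.139, 0.001, -0.956]
force: [0.1, -0.2, -1.3]
grip_width: 0.016
```

```bash
python3 g.py 0.5258 -0.298 0.061 -0.942
python3 - <<'E'
from m import *
w=cam('wrist','w6.png');cv2.imwrite('pics/c6.png',w['frame'])
E
```

```text
shift cm [0.02 0.01 0.08] turn [ 0.002  0.002 -0.014] t 11.8167 F [ 0.1 -0.2 -1.3] M [-0.134 -0.175  0.084] pos [ 0.5257 -0.2978  0.0618] rpy [ 3.139e+00  1.000e-03 -9.560e-01] w 0.016 q [-0.58  0.57  1.49 -0.    1.08  0.38]
```

View pics/c6.png

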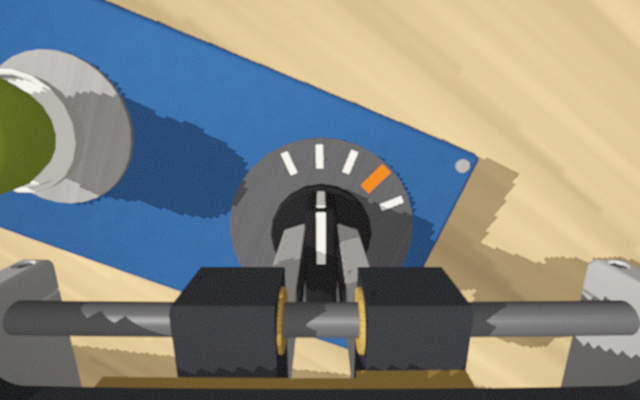

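The white line at (321,237) now points at stop 1 (320,156), and the bar follows with no slip. On to stop 2.

Request:
play_rows:
  steps:
    - [[0, 0, 0, 0, 0, 0.05, 0], [0, 0, 0, 0, 0, 0.1, 0], [0, 0, 0, 0, 0, 0.15, 0], [0, 0, 0, 0, 0, 0.2, 0], [0, 0, 0, 0, 0, 0.25, 0], [0, 0, 0, 0, 0, 0.3, 0], [0, 0, 0, 0, 0, 0.35, 0], [0, 0, 0, 0, 0, 0.385, 0], [0, 0, 0, 0, 0, 0.385, 0], [0, 0, 0, 0, 0, 0.385, 0]]

```text
time_s: 12.7
ee_pos: [0.5258, -0.2981, 0.0617]
eef_rot: [3.139, -0.0, -1.337]
force: [1.4, -3.4, -1.5]
grip_width: 0.016
```

```bash
python3 g.py 0.5258 -0.298 0.061 -1.742
cat > a.py <<'E'
from m import *
w=cam('wrist','w%d.png'%int(__import__('time').time()));h=hsv(w);v=h[...,2]
m=np.zeros(v.shape,bool);m[120:290,200:440]=True
C=np.array([.5258,-.298])
for nm,mm in(('white',m&(v>120)&(h[...,1]<60)),('orange',m&(h[...,0]<18)&(h[...,1]>150)&(v>100))):
  for k in comps(mm,40):
    if k[0]>400: continue
    p=np.argwhere(k[3])[:,::-1].astype(np.float32);d=cv2.fitLine(p,2,0,.01,.01)[:4].ravel();z=.092 if abs(k[1][0]-321)<12 and k[1][1]>200 else .043
    a=onz(w,k[1]+6*d[:2],z);b=onz(w,k[1]-6*d[:2],z);q=(a+b)[:2]/2-C
    e=np.arctan2(*(a-b)[1::-1]);e=e if abs(e)<np.pi/2 else e-np.sign(e)*np.pi
    print(nm,k[0],k[1],'r',np.hypot(*q).round(4),'dir %.1f'%np.degrees(e),'bearing %.1f'%np.degrees(np.arctan2(q[1],q[0])))
E
python3 a.py
```

```text
shift cm [-0.01  0.    0.07] turn [ 0.002 -0.001  0.405] t 12.7 F [ 1.4 -3.4 -1.5] M [-0.739 -0.421  0.072] pos [ 0.5258 -0.2981  0.0617] rpy [ 3.139 -0.    -1.337] w 0.016 q [-0.58  0.57  1.49 -0.    1.08  0.76]
white 41 [430.7 121.2] r 0.0934 dir -75.3 bearing -30.7
white 263 [320.5 156. ] r 0.0466 dir 13.2 bearing 12.9
white 265 [290.  162.4] r 0.0464 dir 37.1 bearing 36.2
white 260 [264.9 179.7] r 0.0465 dir 60.2 bearing 59.5
white 239 [376.6 178.6] r 0.0477 dir -34.2 bearing -33.1
white 129 [320.4 199.9] r 0.0194 dir 14.4 bearing 12.4
orange 352 [351.1 162. ] r 0.047 dir -9.4 bearing -10.2
```

Request:
play_rows:
  steps:
    - [[0, 0, 0, 0, 0, 0.05, 0], [0, 0, 0, 0, 0, 0.1, 0], [0, 0, 0, 0, 0, 0.15, 0], [0, 0, 0, 0, 0, 0.2, 0], [0, 0, 0, 0, 0, 0.25, 0], [0, 0, 0, 0, 0, 0.3, 0], [0, 0, 0, 0, 0, 0.35, 0], [0, 0, 0, 0, 0, 0.38, 0], [0, 0, 0, 0, 0, 0.405, 0], [0, 0, 0, 0, 0, 0.405, 0], [0, 0, 0, 0, 0, 0.405, 0], [0, 0, 0, 0, 0, 0.405, 0]]

```text
time_s: 13.75
ee_pos: [0.5259, -0.2984, 0.0617]
eef_rot: [3.14, -0.002, -1.74]
force: [0.8, -5.9, -2.6]
grip_width: 0.0156
```

```bash
python3 g.py 0.5258 -0.298 0.061 -1.744; python3 a.py
python3 - <<'E'
from m import *
s=cam('scene');w=cam('wrist')
u=proj(s,[.485,-.133,.08]).astype(int)
a=cv2.resize(s['frame'][u[1]-50:u[1]+50,u[0]-90:u[0]+30],(390,325));b=cv2.resize(w['frame'],(390,325),interpolation=cv2.INTER_AREA) if 0 else cv2.resize(w['frame'][120:290,220:424],(390,325))
cv2.imwrite('pics/c7.png',np.hstack([a,b]))
E
```

```text
shift cm [-0.04  0.01  0.07] turn [ 0.002 -0.002  0.004] t 13.75 F [ 0.8 -5.9 -2.6] M [-0.866 -0.355  0.123] pos [ 0.5259 -0.2984  0.0617] rpy [ 3.14e+00 -2.00e-03 -1.74e+00] w 0.0156 q [-0.58  0.57  1.49 -0.    1.08  1.17]
white 51 [224.2 131. ] r 0.0835 dir -76.5 bearing 32.6
white 248 [351.1 161.2] r 0.0476 dir -33.2 bearing -33.0
white 268 [289.8 162.4] r 0.0466 dir 14.3 bearing 13.0
white 257 [264.8 179.7] r 0.0466 dir 37.9 bearing 36.2
white 127 [320.5 199.8] r 0.0197 dir -10.2 bearing -11.1
white 249 [249.8 204.8] r 0.0465 dir 59.2 bearing 59.4
orange 363 [320.5 155.9] r 0.0469 dir -9.5 bearing -10.3
```

View pics/c7.png

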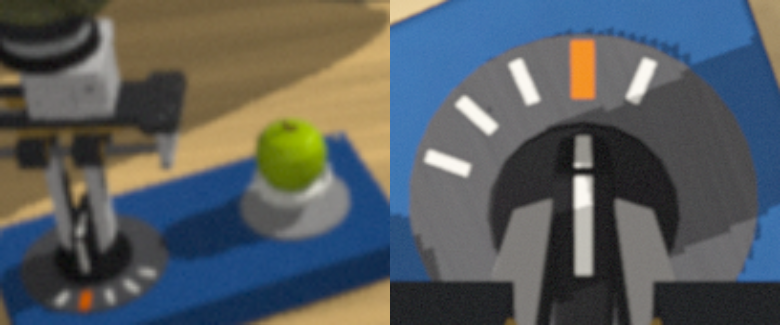

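The white line at (583,225) in the crop is aligned with the orange mark, and the apple stands upright. I check stillness, then hand in.

```bash
python3 a.py | grep -E "orange|320\."
python3 - <<'E'
from h import *
o=ctrl.get_obs();print(o['time_s'],np.abs(o['joint_vel']).max(),o['eef_rot'],o['grip_width'],o['force']);print(ctrl.hand_in())
E
```

```text
white 125 [320.5 199.9] r 0.0197 dir -9.5 bearing -11.1
orange 363 [320.5 155.9] r 0.0469 dir -9.6 bearing -10.3
13.95 0.002219107497911995 [ 3.13964665e+00 -1.59876173e-03 -1.74032545e+00] 0.01567174342112534 [ 1.65708455 -4.84166303 -2.20971137]
the job is handed in; nothing more can be done
None
```

The job is done and handed in at about 14 s of the 54 s allowed. `ctrl.hand_in()` reports no verdict.

- **Apple:** I lifted the bare green apple out of the carton and set it upright in the white dish. It touched down at about 6 N, and the wrist view put it within about 1 mm of the dish's centre. A last picture, taken after the knob was turned, shows it still upright there.
- **Knob:** I gripped the bar at 50 N and turned it clockwise through stops 1 and 2 to stop 3, 0.4 rad at a time. I counted the stops from the tool's angle and the marks in the wrist camera, because the wrist moment was too noisy to show clicks. At hand-in the white line lay along the orange mark (-9.5° against -9.6°). The total turn was 1.198 rad, joint speeds were under 0.003 rad/s, and the grip was firm with no slip seen.
- **Bystanders:** I did not touch the netted apples or the jar, but took no picture at the end to check their positions.
- **Disagreements:**
  - The scene camera's first dish reading was about 10 mm off because other bright pixels got into its mask. I used the top view and the stand's outline, which agreed with each other.
  - A sideways force of about 5 N remained on the tool at the end, probably from a sub-millimetre error in the knob's axis.

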